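Close up the casting bench

ROBOT

A 6-joint arm with a two-finger parallel gripper is mounted at the origin on the work surface. World frame = base frame: x ahead of the robot, y to its left, z up, the work surface at z = 0. Lengths are in m, angles in rad, forces in N, time in s.
With the tool pointing down it reaches from about 0.275 to 1 m from the base axis. Payload 8.4 kg.
Tool frame: the origin (TCP) lies on the mounting face of the last link; the fingertips stand manip.tcp_to_tips ahead of it and the grasp point (between the pads) lies 155 mm ahead of it (manip.tcp_to_tips is the distance from the TCP to the fingertips, in m); z points along the fingers, y is the line along which they close (so a half turn about z gives the same grasp; the last joint's range is limited). The gripper opens to 85 mm and grips with 20 to 120 N. Pads are 22 mm wide; open, the fingers measure 114 mm over their backs; the gripper's body (76 mm by 85 mm) begins 54 mm behind the grasp point. The pads swing forward as they close: fully open they stand 13 mm farther back than shut.
Start: joints at [1.267, 0.353, 1.633, -0, 1.155, -0.002], TCP at [0.186, 0.597, 0.405] pointing down, gripper open.
Joint ranges: [-2.63, 2.63], [-0.92, 2.1], [0.06, 2.66], [-1.3, 4.44], [0, 2.69], [-3.02, 3.02]. Speed limits (rad/s): [2.22, 2.22, 2.79, 3.14, 3.14, 3.14].

INTERFACE

Orientations are given as a 3x3 rotation matrix whose columns are the frame's x, y, z axes.
In Python, from cell import manip gives the robot as it stands.
- The arm moves only by the tool play_rows, never from a script. Its argument "targets" is a list of rows, each a list of 3 entries, a list of its own where there are three numbers: the shift along the tool's x, y, z in cm, then the turn, a rotation vector about the tool's x, y, z in rad, then the opening, from 0 (shut) to 1 (fully open). A call has 1 to 12 rows; each row is the pose to reach, as a shift and turn from the pose commanded when the call began, along the tool's axes at that moment; what a row does not reach only later rows make up. A row lasts 1/8 s, in which the tool goes at most 62.5 mm and 10.7 degrees, less where a joint would pass 70% of its speed; a pose out of reach is approached as far as the arm can. A call with a gripper value outside its range is refused whole. The fingers move at their own pace and stop on an object; the grip force is fixed at half the most. Time passes only in rows, so rows that repeat a pose let the fingers close. It gives the time, the measured TCP pose, the force, the opening and the grip force at its end, in the units of the state.
- manip.get_state(): the state, without advancing time (a new reading comes with each control period).
- manip.snapshot(name): name is "scene" or "top" or "wrist"; returns a dict with "color" (384x512x3 uint8, blue, green, red), "vertical_fov" (degrees; the focal length in pixels is half the picture's height over the tangent of half this angle, whatever the lens; pixels are square), "cx", "cy" (the principal point, pixels), "R" (3x3) and "t" (3): a world point X has camera coordinates R X + t; the wrist camera has in their place "hand_eye" (4x4, takes a point from camera to tool coordinates, whose origin is the TCP and whose axes are the flange's). Camera axes: x right, y down, z forward; pixel columns grow to the right and rows downward; lengths in m; the calibration is good to about 2 mm. A picture is of the moment at which its call begins: read the wrist's pose just before it. There is no depth.
- manip.hand_in(): hands the job in; it is judged then, once.
The state is a dict: "clock": time; "joint_positions": joint angles; "joint_velocities": joint speeds; "joint_efforts": joint torques, N m; "eef_pos": TCP position; "orientation": TCP orientation; "wrist_force": force on the tool from outside, world axes, zero at the start; "wrist_torque": the same for the moment, N m; "finger_gap": finger opening in m; "gripper_force": force on a finger pad.
Only numpy, scipy, OpenCV 4.12 (cv2) and the standard library are available. Lean on these libraries where they do the work, as an engineer would, in place of code of your own. Each camera call takes 0.05 s, during which the arm holds its last target. There are 200 camera calls.

TASK

Clear the casting bench for the night: push the lid of every tin fully home before you lift that tin, then stand all the tins in the low metal tray and all the bottles on the plywood riser, each upright on its base and none tipped over on the way. Hang the ear defenders by their headband over the black pipe rail, between its posts, one cup on each side, and leave the orange cup, the tape and the wax figure where they are.

Things in the scene. Friction and masses are not known exactly. Their poses are not given: they have to be found in the camera images.
- tin1: plain metal lever-lid tin with a paper band, round, 66 mm diameter, body 75 mm tall (rim bead to 77 mm), bottom-heavy; about 0.34 kg. Origin: centre of its underside, z up its axis. May be absent (None).
- tin1_lid (a joint): push-in lid of tin1, a metal disc 54 mm across set in the rim: 0 = standing 6 mm proud (lid top 82 mm above the tin's underside), 0.006 = fully home, level with the rim (lid top 76 mm above the underside). Starts 0 to 0.0015. It goes down with about 9 N at its middle, then stops hard, and stays where it is left; it does not come out.
- tin1_top (a point): centre of the top face of tin1's lid
- tin2: plain metal lever-lid tin with a paper band, round, 66 mm diameter, body 75 mm tall (rim bead to 77 mm), bottom-heavy; about 0.34 kg. Origin: centre of its underside, z up its axis. May be absent (None).
- tin2_lid (a joint): push-in lid of tin2, a metal disc 54 mm across set in the rim: 0 = standing 6 mm proud (lid top 82 mm above the tin's underside), 0.006 = fully home, level with the rim (lid top 76 mm above the underside). Starts 0 to 0.0015. It goes down with about 9 N at its middle, then stops hard, and stays where it is left; it does not come out.
- tin2_top (a point): centre of the top face of tin2's lid
- tin3: plain metal lever-lid tin with a paper band, round, 66 mm diameter, body 75 mm tall (rim bead to 77 mm), bottom-heavy; about 0.34 kg. Origin: centre of its underside, z up its axis. May be absent (None).
- tin3_lid (a joint): push-in lid of tin3, a metal disc 54 mm across set in the rim: 0 = standing 6 mm proud (lid top 82 mm above the tin's underside), 0.006 = fully home, level with the rim (lid top 76 mm above the underside). Starts 0 to 0.0015. It goes down with about 9 N at its middle, then stops hard, and stays where it is left; it does not come out.
- tin3_top (a point): centre of the top face of tin3's lid
- bottle1: squat white plastic bottle with a grey screw cap, closed: straight round body 50 mm diameter from the base to 115 mm up, cap 29 mm diameter, 150 mm tall in all; about 0.22 kg. Origin: centre of its underside, z up its axis. May be absent (None).
- bottle2: squat white plastic bottle with a grey screw cap, closed: straight round body 50 mm diameter from the base to 115 mm up, cap 29 mm diameter, 150 mm tall in all; about 0.22 kg. Origin: centre of its underside, z up its axis. May be absent (None).
- tray: fixed low open tray of bare metal, 290 mm (its x) by 170 mm (its y), rim 18 mm high, walls 5 mm thick; for the tins. Origin: centre of its underside on the bench.
- tray_in (a point): centre of the tray's inner floor (280 x 160 mm), axes as the tray's
- riser: fixed low plywood shelf on two end panels, 290 mm (its x) by 170 mm (its y), 60 mm high; for the bottles. Origin: centre of its underside on the bench. Tray and riser may be on either side of the bench.
- riser_top (a point): centre of the riser's upper face, axes as the riser's
- rail: fixed hanging rail: a black pipe 22 mm in diameter and 230 mm long, level, along the rail's y, its top 160 mm above the bench, on two posts at y = +-95 mm (posts 20 mm in diameter, pipe fittings 30 mm). Origin: on the bench under the pipe's middle.
- rail_mid (a point): middle of the pipe, on its top; axes as the rail's (y along the pipe)
- muffs: ear defenders standing on two red cups, stiff headband up: 164 mm wide (their x), 66 deep (y), 160 tall; 0.22 kg. The arch lies in their x-z plane, 80 mm clear between the cups (cups 82 mm tall). The top of the band is a level pad 62 mm long (x), 30 wide (y), 16 thick (underside 144 mm up); beside it the band slopes down. Origin: on the underside, midway between the cups; z up.
- crown (a point): middle of the upper face of the headband's pad
- crown_in (a point): middle of the underside of the headband's pad, 16 mm below point crown
- cup: bystander: orange plastic cup, 72 mm across the rim, 85 mm high; origin at its underside
- tape: bystander: roll of tape lying flat, 82 mm across, 48 mm high; origin at its underside
- figure: bystander: small reddish wax figure, 64 mm foot, 130 mm tall; origin at its underside

How it is judged:
By the outcome, as a careful person would: the job done as asked, in the order asked, and still so for the second after the job is handed in, with the robot touching nothing.
Of tin1, tin2, tin3, bottle1, bottle2 only 3 to 5 are there at a start; the rules pass over those that are not, and their reading is None.
At some moment in a run one of tin1, tin2, tin3 may be knocked a few centimetres aside while the robot is not near it.
It also fails if it takes over 210 s, if anything falls off the work surface, if the arm or the gripper's body presses on something with over 40 N, if the wrist force passes 120 N, or if a joint passes its speed limit or range.

## Working session

There is one attempt and no reset: what is moved stays moved. The work goes in short steps, Python scripts to look and compute and a tool call to move; the robot and the scene stay as the last step left them, time stands still between calls to the robot, and variables do not carry over. Pictures are saved under pics/ and viewed, at most 14 in all, crops included, and the job is handed in when it is done.

Besides the shell and the picture viewer there is one more tool, called as name([rows], argument=value, ...), one row to a line, values as JSON. play_rows: Moves the arm, as the interface text tells. Its arguments: {"type":"object","properties":{"targets":{"type":"array"}},"required":["targets"]}

```bash
mkdir -p pics; ls; cat > h.py <<'E'
import numpy as np, cv2
from cell import manip
def snap(n,f=None):
    st=manip.get_state(); s=manip.snapshot(n)
    im=s["color"]; H=im.shape[0]; fl=H/2/np.tan(np.radians(s["vertical_fov"])/2)
    K=np.array([[fl,0,s["cx"]],[0,fl,s["cy"]],[0,0,1]])
    if n=="wrist":
        T=np.eye(4);T[:3,:3]=np.array(st["orientation"]).reshape(3,3);T[:3,3]=st["eef_pos"]
        W=np.linalg.inv(T@np.array(s["hand_eye"])); R,t=W[:3,:3],W[:3,3]
    else: R,t=np.array(s["R"]),np.array(s["t"])
    if f: cv2.imwrite("pics/"+f,im)
    return im,K,R,t
def ray(c,u,v,z):
    _,K,R,t=c; d=R.T@np.linalg.inv(K)@[u,v,1]; o=-R.T@t
    return (o+d*(z-o[2])/d[2]).round(4)
def proj(c,X):
    _,K,R,t=c; p=K@(R@np.array(X)+t); return (p[:2]/p[2]).round(1)
E
python3 - <<'E'
from h import *
np.set_printoptions(suppress=True,precision=4)
print(manip.tcp_to_tips); s=manip.get_state(); print(s)
for n in("scene","top","wrist"):
    c=snap(n); im=cv2.resize(c[0],(800,600)); cv2.imwrite(f"pics/{n}0.png",im); print(n,c[1][0,0],-c[2].T@c[3],c[2])
E
```

```text
pics
0.1734
{'clock': 0.0, 'joint_positions': array([ 1.2666,  0.3537,  1.6341,  0.    ,  1.1552, -0.0024]), 'joint_velocities': array([-0.0003,  0.0009, -0.    ,  0.0002, -0.0003, -0.0004]), 'joint_efforts': array([ -0.0028, -60.5235, -34.2069,  -0.0003,   0.0091,   0.    ]), 'eef_pos': array([0.1857, 0.5965, 0.404 ]), 'orientation': array([[-0.9548,  0.2973, -0.0004],
       [ 0.2973,  0.9548, -0.0013],
       [ 0.    , -0.0014, -1.    ]]), 'wrist_force': array([ 0.149 , -0.6493,  0.5942]), 'wrist_torque': array([-0.0115,  0.0673,  0.058 ]), 'gripper_force': 0.0, 'finger_gap': 0.08549903141842881}
scene 401.7505888668311 [1.0393 0.7562 0.7146] [[-0.8515  0.5237  0.0249]
 [ 0.2684  0.4762 -0.8373]
 [-0.4504 -0.7063 -0.5461]]
top 423.73175254991236 [0.4297 0.0166 1.3585] [[ 0.0032 -0.9999  0.0135]
 [-0.9935 -0.0047 -0.1138]
 [ 0.1138 -0.013  -0.9934]]
wrist 304.63980615572405 [0.1111 0.6191 0.3739] [[ 0.2969  0.9549 -0.0011]
 [ 0.9092 -0.2823  0.3059]
 [ 0.2918 -0.0919 -0.9521]]
```

View pics/top0.png

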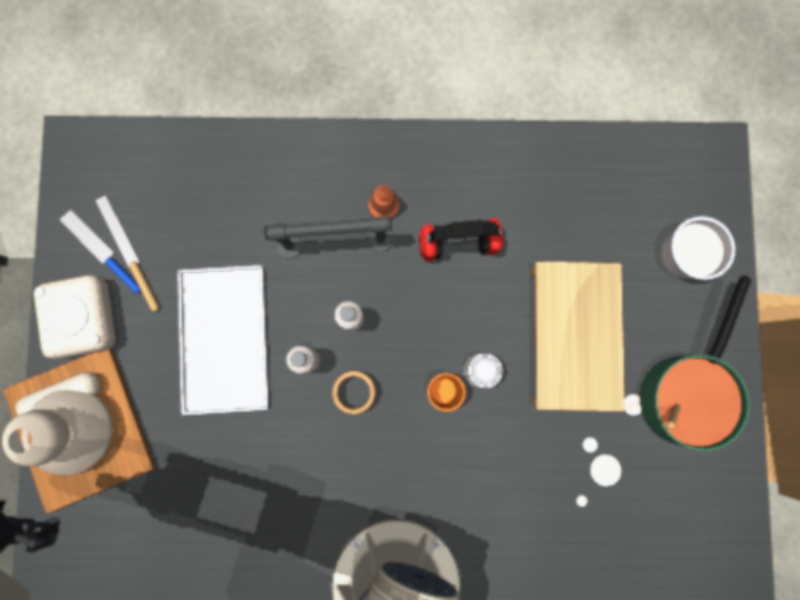

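View pics/scene0.png

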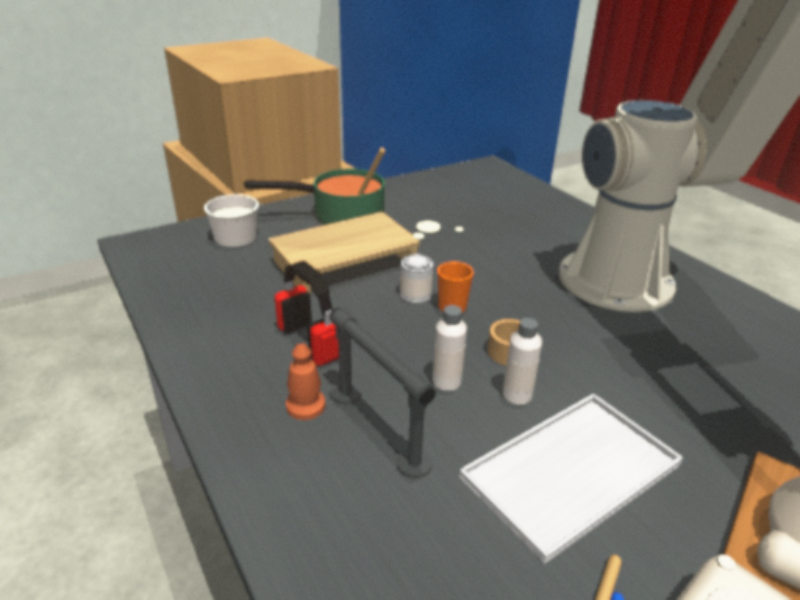

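The top view (800 px scale) shows one tin at (485,370), 2 bottles at (348,315) and (302,360), the cup at (447,392) and the tape at (354,392). The tray is at (223,340), the riser at (580,335), the rail at (330,233), the muffs at (462,240) and the figure at (385,200). The arm may be hiding the left side.

```bash
cat > m.py <<'E'
from h import *
def blobs(mask,amin=40):
    n,l,s,ce=cv2.connectedComponentsWithStats(mask.astype(np.uint8)); return [(ce[i].round(1),s[i]) for i in range(1,n) if s[i][4]>amin]
E
python3 - <<'E'
from m import *
np.set_printoptions(suppress=True,precision=4)
c=snap("top"); im=c[0]; cv2.imwrite("pics/top_raw.png",im)
hsv=cv2.cvtColor(im,cv2.COLOR_BGR2HSV)
def show(name,mask,z):
    for ce,s in blobs(mask): print(name,ce,s, ray(c,*ce,z))
red=((hsv[...,0]<4)|(hsv[...,0]>174))&(hsv[...,1]>200)
show("red",red,.07)
wood=(abs(hsv[...,0].astype(int)-20)<5)&(hsv[...,1]>70)&(hsv[...,2]>180)
for ce,s in blobs(wood,1500):
    print(s)
def rect(mask,x0,x1,y0,y1,z):
    m=np.zeros(mask.shape,np.uint8); m[y0:y1,x0:x1]=mask[y0:y1,x0:x1]
    cs,_=cv2.findContours(m,0,2); q=max(cs,key=cv2.contourArea); r=cv2.minAreaRect(q); b=cv2.boxPoints(r)
    P=np.array([ray(c,*p,z) for p in b]); print("rect",b.round(1).tolist(),P.tolist(),P.mean(0),np.linalg.norm(P[0]-P[1]),np.linalg.norm(P[1]-P[2]))
rect(wood,335,405,160,270,.06)
wh=(hsv[...,2]>150)&(hsv[...,1]<60)
rect(wh,105,180,160,275,.018)
g=cv2.cvtColor(im,cv2.COLOR_BGR2GRAY)
bright=g>105
for (x0,x1,y0,y1,n) in [(290,330,215,262,"tin"),(205,240,185,218,"b1"),(175,212,215,245,"b2")]:
    m=np.zeros(g.shape,np.uint8); m[y0:y1,x0:x1]=wh[y0:y1,x0:x1]
    for ce,s in blobs(m,60): print(n,ce,s)
cv2.imwrite("pics/crop.png",cv2.resize(im[130:270,165:330],None,fx=4.8,fy=4.2,interpolation=cv2.INTER_CUBIC))
print(proj(c,[0.186,.597,.3]))
E
```

```text
red [273.6 158.1] [270 146   9  20  81] [ 0.6591 -0.0565  0.07  ]
red [316.4 155.8] [313 151   8  11  54] [ 0.667  -0.1889  0.07  ]
[ 343  168   56   95 5183]
rect [[343.0, 168.0], [398.0, 168.0], [398.0, 262.0], [343.0, 262.0]] [[0.6309, -0.2728, 0.06], [0.6318, -0.4445, 0.06], [0.3433, -0.4343, 0.06], [0.3429, -0.2669, 0.06]] [ 0.4872 -0.3546  0.06  ] 0.17170235874908651 0.2886802556462773
rect [[112.80000305175781, 170.3000030517578], [168.39999389648438, 168.89999389648438], [170.8000030517578, 263.8999938964844], [115.19999694824219, 265.29998779296875]] [[0.6262, 0.4527, 0.018], [0.6317, 0.2763, 0.018], [0.3332, 0.2609, 0.018], [0.3284, 0.4329, 0.018]] [0.4799 0.3557 0.018 ] 0.17648572180207667 0.2988969889443519
tin [309.7 236.8] [299 226  22  22 395]
b1 [221.8 201.1] [214 193  17  18 226]
b2 [191.  229.8] [183 222  18  17 221]
[  7.  334.4]
```

View pics/crop.png

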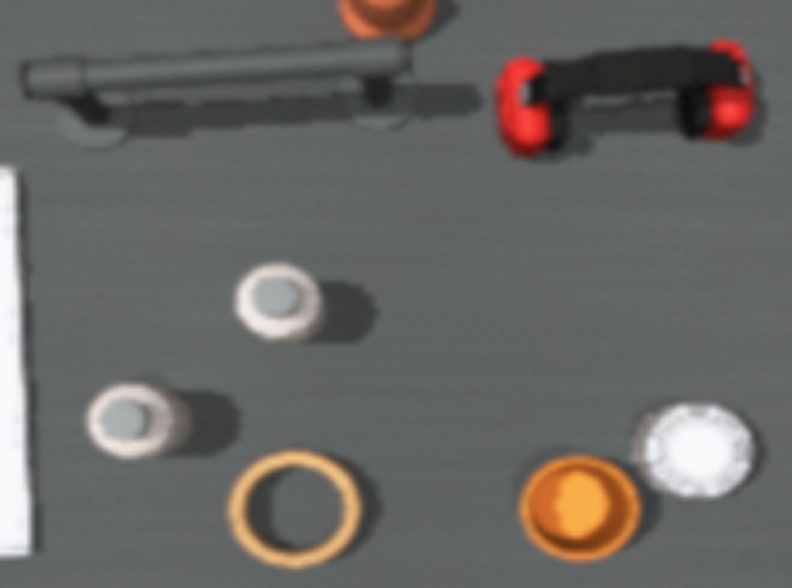

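The crop shows bottle caps at raw pixels (222.9,200.7) and (191.5,229.5) and the tin at (310.8,236.4). The pipe runs from (169.6,148.3) to (250.4,143.3), the muffs pad is near (297,147), and the cup almost touches the tin.

```bash
cat > plan.py <<'E'
from h import *
from scipy.spatial.transform import Rotation as Ro
np.set_printoptions(suppress=True,precision=4)
def plan(pos,ang):
    """tool shift (cm) and turn from the present pose to TCP pos, pointing down, finger line (y) at world angle ang"""
    s=manip.get_state(); R=np.array(s["orientation"]).reshape(3,3)
    best=None
    for a in (ang,ang+np.pi):
        y=np.array([np.cos(a),np.sin(a),0]); z=np.array([0,0,-1.]); D=np.c_[np.cross(y,z),y,z]
        rv=Ro.from_matrix(R.T@D).as_rotvec()
        if best is None or np.linalg.norm(rv)<np.linalg.norm(best): best=rv
    sh=R.T@(np.array(pos)-s["eef_pos"])*100
    print("shift cm",sh.round(2),"turn",best.round(3),"rows",np.ceil(max(np.linalg.norm(sh)/6.25,np.degrees(np.linalg.norm(best))/10.7)))
def st():
    s=manip.get_state(); print("t",round(s["clock"],2),s["eef_pos"].round(4),"F",s["wrist_force"].round(1),"gap",round(s["finger_gap"],4),"j",s["joint_positions"].round(2))
E
python3 - <<'E'
from plan import *
c=snap("top")
for n,u,v,z in [("tin",310.8,236.4,.077),("b1",222.9,200.7,.15),("b2",191.5,229.5,.15),("railL",169.6,148.3,.149),("railR",250.4,143.3,.149),("crown",296.7,146.7,.16),("cup",165+580/4.8,130+508/4.2,.085),("fig",165+385/4.8,130+10/4.2,.05),("tape",165+295/4.8,130+508/4.2,.048)]:
    print(n,ray(c,u,v,z))
plan([.43,-.09,.42],.526)
E
```

```text
tin [ 0.4198 -0.1677  0.077 ]
b1 [0.5207 0.0931 0.15  ]
b2 [0.4387 0.1809 0.15  ]
railL [0.6721 0.249  0.149 ]
railR [0.6882 0.0153 0.149 ]
crown [ 0.6767 -0.1181  0.16  ]
cup [ 0.3766 -0.0916  0.085 ]
fig [0.7443 0.0317 0.05  ]
tape [0.3746 0.0869 0.048 ]
shift cm [-43.73 -58.31  -1.53] turn [-0.001  0.     0.743] rows 12.0
```

```bash
python3 -c "
from plan import *
plan([.42,-.168,.40],.515)"
```

```text
shift cm [-45.09 -66.05   0.48] turn [-0.001  0.     0.754] rows 13.0
```

play_rows([
  [[-45,-66,0],[0,0,0.75],0],
  [[-45,-66,0],[0,0,0.75],0],
  [[-45,-66,0],[0,0,0.75],0],
  [[-45,-66,0],[0,0,0.75],0],
  [[-45,-66,0],[0,0,0.75],0],
  [[-45,-66,0],[0,0,0.75],0],
  [[-45,-66,0],[0,0,0.75],0],
  [[-45,-66,0],[0,0,0.75],0],
  [[-45,-66,0],[0,0,0.75],0],
  [[-45,-66,0],[0,0,0.75],0],
  [[-45,-66,0],[0,0,0.75],0],
  [[-45,-66,0],[0,0,0.75],0],
])

```text
clock: 1.75
eef_pos: [0.4051, -0.1228, 0.405]
orientation: [[-0.495, 0.869, 0.001], [0.869, 0.495, -0.0], [-0.001, 0.001, -1.0]]
wrist_force: [1.7, 0.2, -1.0]
finger_gap: -0.0
gripper_force: 0.0
```

play_rows([
  [[0,0,0],[0,0,0],0],
  [[0,0,0],[0,0,0],0],
])

```text
clock: 2.0
eef_pos: [0.4047, -0.1206, 0.4044]
orientation: [[-0.495, 0.869, -0.001], [0.869, 0.495, 0.001], [0.001, -0.0, -1.0]]
wrist_force: [1.1, -0.6, -0.4]
finger_gap: -0.0
gripper_force: 0.0
```

```bash
python3 - <<'E'
from plan import *
st()
w=snap("wrist"); t=snap("top")
cv2.imwrite("pics/both1.png",np.hstack([cv2.resize(w[0],(400,300)),cv2.resize(t[0],(400,300))]))
cv2.imwrite("pics/w1.png",w[0])
print("pred tin",proj(w,[.42,-.168,.08]))
E
```

```text
t 2.0 [ 0.4047 -0.1206  0.4044] F [ 1.1 -0.6 -0.4] gap -0.0 j [-0.29  0.03  2.04  0.    1.07 -0.81]
pred tin [247.2 223.3]
```

View pics/both1.png

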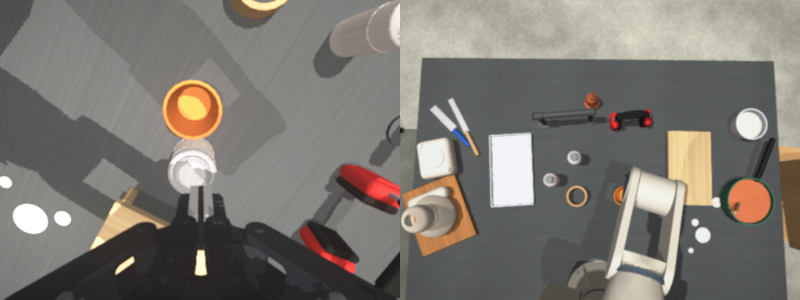

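The wrist view shows the tin at about (192,170) in the 400 px scale, matching the prediction. The top view shows nothing hidden where the arm was, so there is one tin and two bottles.

```bash
python3 - <<'E'
from plan import *
im=cv2.imread("pics/w1.png")
cv2.imwrite("pics/w1c.png",cv2.resize(im[160:280,180:320],None,fx=5,fy=5,interpolation=cv2.INTER_CUBIC))
plan([.42,-.168,.30],.515)
E
```

```text
shift cm [-4.98 -1.07 10.45] turn [-0.    -0.001  0.005] rows 2.0
```

View pics/w1c.png

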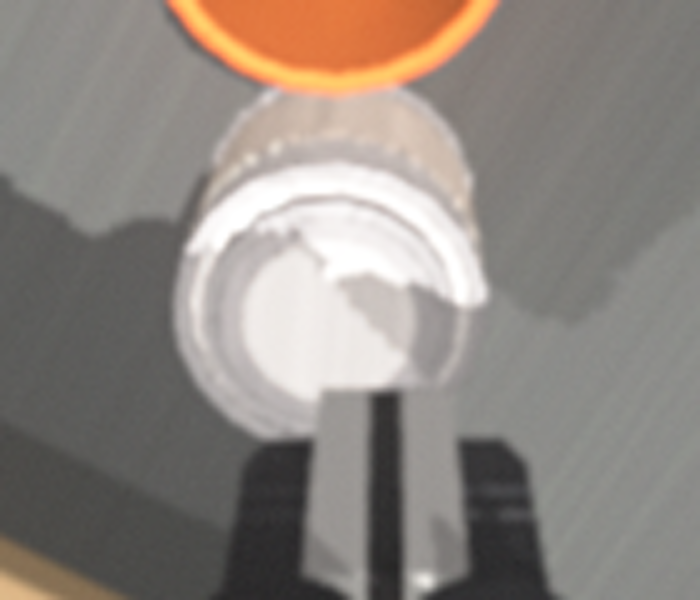

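The crop shows the rim centred at about pixel (246,221), within 2 px of the prediction. I'll press at (0.42, -0.168).

play_rows([
  [[-5,-1.1,0],[0,0,0],0],
  [[-5,-1.1,4],[0,0,0],0],
  [[-5,-1.1,9],[0,0,0],0],
  [[-5,-1.1,13],[0,0,0],0],
  [[-5,-1.1,14],[0,0,0],0],
  [[-5,-1.1,14.4],[0,0,0],0],
  [[-5,-1.1,14.4],[0,0,0],0],
])

```text
clock: 2.98
eef_pos: [0.4209, -0.1692, 0.2618]
orientation: [[-0.497, 0.868, 0.002], [0.868, 0.497, -0.001], [-0.002, 0.001, -1.0]]
wrist_force: [-0.2, 0.3, -0.0]
finger_gap: 0.0001
gripper_force: 0.0
```

play_rows([
  [[0,0,0.3],[0,0,0],0],
  [[0,0,0.6],[0,0,0],0],
  [[0,0,0.8],[0,0,0],0],
  [[0,0,0.9],[0,0,0],0],
  [[0,0,0.9],[0,0,0],0],
])

```text
clock: 3.6
eef_pos: [0.4204, -0.1695, 0.2521]
orientation: [[-0.496, 0.868, 0.001], [0.868, 0.496, -0.0], [-0.0, 0.0, -1.0]]
wrist_force: [-0.5, -0.2, 6.2]
finger_gap: 0.0002
gripper_force: 3.0
```

play_rows([
  [[0,0,0.15],[0,0,0],0],
  [[0,0,0.3],[0,0,0],0],
  [[0,0,0.4],[0,0,0],0],
  [[0,0,0.4],[0,0,0],0],
  [[0,0,0.4],[0,0,0],0],
])

```text
clock: 4.22
eef_pos: [0.4205, -0.1695, 0.2492]
orientation: [[-0.496, 0.868, 0.001], [0.868, 0.496, -0.0], [-0.001, 0.001, -1.0]]
wrist_force: [-5.8, 1.3, 25.3]
finger_gap: 0.0002
gripper_force: 12.9
```

play_rows([
  [[0,0,0.1],[0,0,0],0],
  [[0,0,0.1],[0,0,0],0],
  [[0,0,0.1],[0,0,0],0],
])

```text
clock: 4.6
eef_pos: [0.4206, -0.1696, 0.2491]
orientation: [[-0.496, 0.868, 0.001], [0.868, 0.496, -0.0], [-0.001, 0.001, -1.0]]
wrist_force: [-9.1, 4.0, 40.7]
finger_gap: 0.0001
gripper_force: 20.4
```

play_rows([
  [[0,0,-1],[0,0,0],0],
  [[0,0,-4],[0,0,0],0.5],
  [[0,0,-7],[0,0,0],1],
  [[0,0,-7],[0,0,0],1],
  [[0,0,-7],[0,0,0],1],
  [[0,0,-7],[0,0,0],1],
  [[0,0,-7],[0,0,0],1],
])

```text
clock: 5.48
eef_pos: [0.42, -0.1693, 0.3159]
orientation: [[-0.496, 0.868, -0.001], [0.868, 0.496, 0.001], [0.001, -0.001, -1.0]]
wrist_force: [-0.8, 0.7, -0.0]
finger_gap: 0.0858
gripper_force: 0.0
```

```bash
python3 - <<'E'
from plan import *
st(); w=snap("wrist"); cv2.imwrite("pics/w2.png",cv2.resize(w[0],(640,480)))
for P in [(.42,-.168,.077),(.42-.033*.868,-.168-.033*.5,.077),(.42+.033*.868,-.168+.033*.5,.077)]: print(proj(w,P)*1.25)
E
```

```text
t 5.47 [ 0.42   -0.1693  0.3159] F [-0.8  0.7 -0. ] gap 0.0858 j [-0.39  0.2   2.07 -0.    0.87 -0.91]
[322.5   258.375]
[265.875 258.5  ]
[379.125 258.25 ]
```

View pics/w2.png

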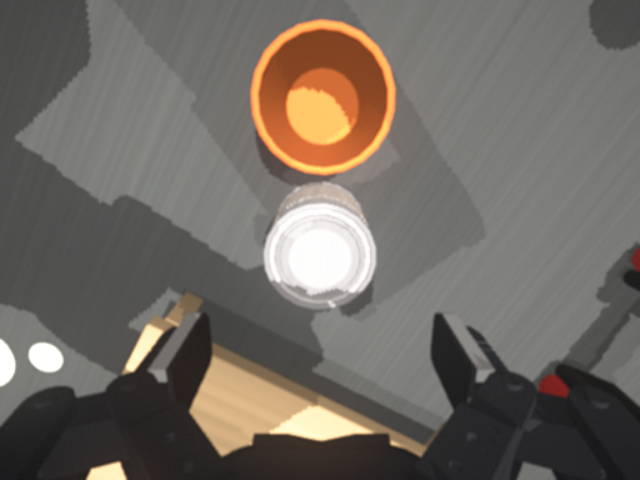

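The tin rim is centred at (320,256), within about 1 mm of the prediction, and the lid sits level. Grasping.

play_rows([
  [[0,0,4],[0,0,0],1],
  [[0,0,8],[0,0,0],1],
  [[0,0,10.5],[0,0,0],1],
  [[0,0,11.6],[0,0,0],1],
  [[0,0,11.6],[0,0,0],1],
  [[0,0,11.6],[0,0,0],0.6],
  [[0,0,11.6],[0,0,0],0.5],
  [[0,0,11.6],[0,0,0],0.5],
  [[0,0,11.6],[0,0,0],0.5],
  [[0,0,11.6],[0,0,0],0.5],
  [[0,0,11.6],[0,0,0],0.5],
])

```text
clock: 6.9
eef_pos: [0.4205, -0.1695, 0.2019]
orientation: [[-0.496, 0.868, 0.001], [0.868, 0.496, -0.001], [-0.001, 0.001, -1.0]]
wrist_force: [-1.5, -0.6, 6.3]
finger_gap: 0.065
gripper_force: 65.7
```

play_rows([
  [[0,0,-0.5],[0,0,0],0.5],
  [[0,0,-2],[0,0,0],0.5],
  [[0,0,-5],[0,0,0],0.5],
  [[0,0,-9],[0,0,0],0.5],
  [[0,0,-13],[0,0,0],0.5],
  [[0,0,-17],[0,0,0],0.5],
  [[0,0,-20],[0,0,0],0.5],
  [[0,0,-21],[0,0,0],0.5],
  [[0,0,-21],[0,0,0],0.5],
])

```text
clock: 8.02
eef_pos: [0.42, -0.1692, 0.411]
orientation: [[-0.496, 0.868, 0.001], [0.868, 0.496, -0.0], [-0.001, 0.001, -1.0]]
wrist_force: [0.3, 0.1, -3.7]
finger_gap: 0.0648
gripper_force: 67.8
```

```bash
python3 - <<'E'
from plan import *
st(); plan([.48,.356,.41],0.06)
E
```

```text
t 8.03 [ 0.42   -0.1692  0.411 ] F [ 0.3  0.1 -3.7] gap 0.0648 j [-0.39  0.07  1.98  0.    1.09 -0.91]
shift cm [42.63 31.27  0.08] turn [0.001 0.001 0.459] rows 9.0
```

play_rows([
  [[2,1.5,0],[0,0,0],0.5],
  [[6,4.4,0],[0,0,0.06],0.5],
  [[10.5,7.7,0],[0,0,0.12],0.5],
  [[15,11,0],[0,0,0.18],0.5],
  [[19.5,14.3,0],[0,0,0.24],0.5],
  [[24,17.6,0],[0,0,0.3],0.5],
  [[28.5,20.9,0],[0,0,0.36],0.5],
  [[33,24.2,0],[0,0,0.41],0.5],
  [[37.5,27.5,0],[0,0,0.46],0.5],
  [[41,30.1,0],[0,0,0.46],0.5],
  [[42.6,31.3,0],[0,0,0.46],0.5],
  [[42.6,31.3,0],[0,0,0.46],0.5],
])

```text
clock: 9.52
eef_pos: [0.4804, 0.3564, 0.4089]
orientation: [[-0.06, 0.998, -0.002], [0.998, 0.06, -0.002], [-0.002, -0.002, -1.0]]
wrist_force: [-0.6, -0.8, -4.3]
finger_gap: 0.0652
gripper_force: 68.0
```

play_rows([
  [[0,0,2],[0,0,0],0.5],
  [[0,0,6],[0,0,0],0.5],
  [[0,0,10],[0,0,0],0.5],
  [[0,0,14],[0,0,0],0.5],
  [[0,0,17],[0,0,0],0.5],
  [[0,0,19],[0,0,0],0.5],
  [[0,0,19.6],[0,0,0],0.5],
  [[0,0,19.6],[0,0,0],0.5],
  [[0,0,19.6],[0,0,0],0.5],
])

```text
clock: 10.65
eef_pos: [0.4812, 0.356, 0.2158]
orientation: [[-0.059, 0.998, 0.002], [0.998, 0.059, 0.001], [0.001, 0.002, -1.0]]
wrist_force: [-0.2, 0.4, -4.2]
finger_gap: 0.0649
gripper_force: 68.0
```

play_rows([
  [[0,0,0.3],[0,0,0],0.5],
  [[0,0,0.5],[0,0,0],0.5],
  [[0,0,0.7],[0,0,0],0.5],
  [[0,0,0.8],[0,0,0],0.5],
  [[0,0,0.9],[0,0,0],0.5],
  [[0,0,0.9],[0,0,0],0.5],
])

```text
clock: 11.4
eef_pos: [0.4806, 0.3558, 0.2069]
orientation: [[-0.059, 0.998, -0.0], [0.998, 0.059, -0.0], [-0.0, -0.0, -1.0]]
wrist_force: [-5.6, -2.6, 11.4]
finger_gap: 0.0649
gripper_force: 69.7
```

play_rows([
  [[0,0,0],[0,0,0],0.7],
  [[0,0,0],[0,0,0],0.9],
  [[0,0,0],[0,0,0],1],
  [[0,0,0],[0,0,0],1],
  [[0,0,0],[0,0,0],1],
  [[0,0,-2],[0,0,0],1],
  [[0,0,-6],[0,0,0],1],
  [[0,0,-11],[0,0,0],1],
  [[0,0,-16],[0,0,0],1],
  [[0,0,-21],[0,0,0],1],
  [[0,0,-21],[0,0,0],1],
])

```text
clock: 12.78
eef_pos: [0.4815, 0.3563, 0.4217]
orientation: [[-0.059, 0.998, 0.007], [0.998, 0.059, 0.005], [0.005, 0.008, -1.0]]
wrist_force: [0.2, 0.3, 0.1]
finger_gap: 0.0855
gripper_force: 0.0
```

```bash
python3 - <<'E'
from plan import *
st(); plan([.439,.181,.43],0.4); plan([.439,.181,.26],0.4)
s=snap("scene"); cv2.imwrite("pics/s2.png",cv2.resize(s[0],(800,600)))
# two-view check with scene0 800px pixels
for n,P in [("b1cap",(.5207,.0931,.15)),("b2cap",(.4387,.1809,.15)),("b1",(.5207,.0931,0)),("b2",(.4387,.1809,0)),("railL",(.6721,.249,.149)),("railR",(.6882,.0153,.149)),("crown",(.6767,-.1181,.16)),("tin",(.48,.356,.08))]: print(n,proj(s,P)*1.5625)
E
```

```text
t 12.78 [0.4815 0.3563 0.4217] F [0.2 0.3 0.1] gap 0.0855 j [ 0.63  0.29  1.68 -0.    1.16  0.58]
shift cm [-17.25  -5.27  -0.95] turn [ 0.008 -0.004 -0.341] rows 3.0
shift cm [-17.33  -5.4   16.05] turn [ 0.008 -0.004 -0.341] rows 4.0
b1cap [452.5    307.9688]
b2cap [527.5    320.9375]
b1 [446.5625 379.375 ]
b2 [515.7812 392.9688]
railL [427.5    397.6562]
railR [337.1875 313.75  ]
crown [308.2812 268.4375]
tin [581.25   432.8125]
```

View pics/s2.png

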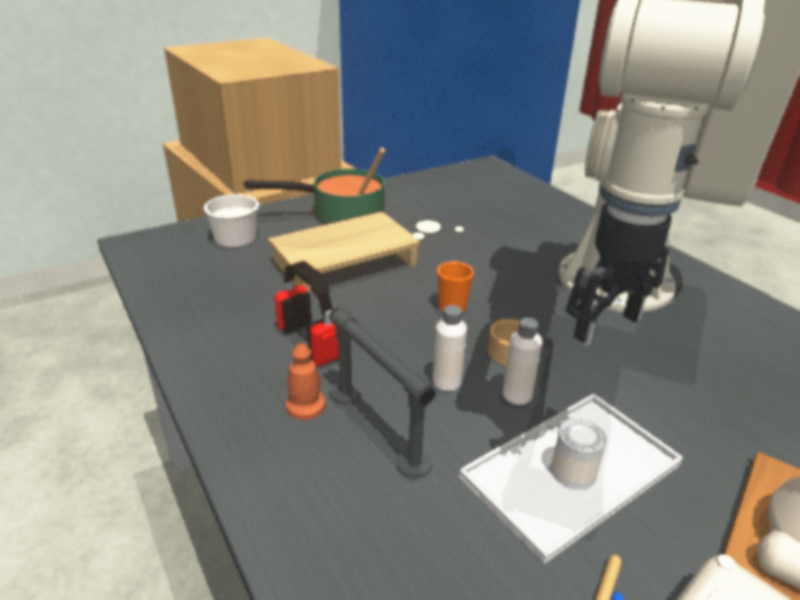

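The tin stands upright in the tray at about (580,450). The bottles at (451,350) and (524,360) match their predicted caps. Next, bottle 2.

```bash
python3 - <<'E'
from plan import *
plan([.439,.181,.37],0.08)
E
```

```text
shift cm [-17.23  -5.23   4.83] turn [ 0.004 -0.003 -0.021] rows 3.0
```

play_rows([
  [[-5,-1.6,1],[0,0,0],1],
  [[-10,-3.2,2],[0,0,0],1],
  [[-15,-4.6,4],[0,0,0],1],
  [[-17.3,-5.3,5],[0,0,0],1],
  [[-17.3,-5.3,5],[0,0,0],1],
  [[-17.3,-5.3,5],[0,0,0],1],
])

```text
clock: 13.58
eef_pos: [0.4383, 0.1805, 0.3658]
orientation: [[-0.059, 0.998, 0.0], [0.998, 0.059, 0.0], [0.0, 0.0, -1.0]]
wrist_force: [0.1, 0.1, 1.0]
finger_gap: 0.0855
gripper_force: 0.0
```

```bash
python3 - <<'E'
from plan import *
st(); w=snap("wrist"); cv2.imwrite("pics/w3.png",cv2.resize(w[0],(640,480)))
print(proj(w,(.4387,.1809,.15))*1.25); plan([.439,.181,.26],0.06)
E
```

```text
t 13.57 [0.4383 0.1805 0.3658] F [0.1 0.1 1. ] gap 0.0855 j [0.39 0.16 1.99 0.   0.99 0.33]
[321.    274.375]
shift cm [ 0.02  0.05 10.6 ] turn [ 0.001 -0.    -0.001] rows 2.0
```

View pics/w3.png

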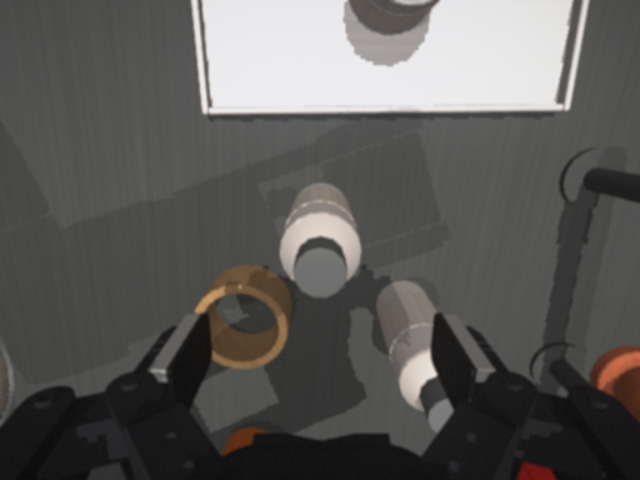

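The bottle 2 cap is at (320,272), matching the prediction of (321,274). Descending and gripping.

play_rows([
  [[0,0,4],[0,0,0],1],
  [[0,0,8],[0,0,0],1],
  [[0,0,10.6],[0,0,0],1],
  [[0,0,10.6],[0,0,0],0.7],
  [[0,0,10.6],[0,0,0],0.5],
  [[0,0,10.6],[0,0,0],0.3],
  [[0,0,10.6],[0,0,0],0.3],
  [[0,0,10.6],[0,0,0],0.3],
  [[0,0,10.6],[0,0,0],0.3],
  [[0,0,10.6],[0,0,0],0.3],
  [[0,0,10.6],[0,0,0],0.3],
])

```text
clock: 15.0
eef_pos: [0.4385, 0.1803, 0.261]
orientation: [[-0.059, 0.998, 0.002], [0.998, 0.059, 0.001], [0.001, 0.002, -1.0]]
wrist_force: [-1.8, 1.7, 8.0]
finger_gap: 0.0485
gripper_force: 62.5
```

play_rows([
  [[0,0,-0.5],[0,0,0],0.3],
  [[0,0,-2],[0,0,0],0.3],
  [[0,0,-5],[0,0,0],0.3],
  [[0,0,-9],[0,0,0],0.3],
  [[0,0,-13],[0,0,0],0.3],
  [[0,0,-17],[0,0,0],0.3],
  [[0,0,-19],[0,0,0],0.3],
  [[0,0,-20],[0,0,0],0.3],
  [[0,0,-20],[0,0,0],0.3],
])

```text
clock: 16.12
eef_pos: [0.4379, 0.1799, 0.4602]
orientation: [[-0.059, 0.998, 0.001], [0.998, 0.059, 0.0], [0.0, 0.001, -1.0]]
wrist_force: [-0.0, -0.4, -2.7]
finger_gap: 0.0484
gripper_force: 62.4
```

```bash
python3 - <<'E'
from plan import *
st(); plan([.42,-.355,.46],-0.02)
E
```

```text
t 16.12 [0.4379 0.1799 0.4602] F [-0.  -0.4 -2.7] gap 0.0484 j [ 0.39  0.06  1.88 -0.    1.2   0.33]
shift cm [-53.29  -4.93  -0.  ] turn [ 0.001 -0.     0.079] rows 9.0
```

play_rows([
  [[-2,-0.2,0],[0,0,0],0.3],
  [[-6,-0.6,0],[0,0,0],0.3],
  [[-11,-1,0],[0,0,0.02],0.3],
  [[-16.5,-1.5,0],[0,0,0.04],0.3],
  [[-22,-2,0],[0,0,0.06],0.3],
  [[-27.5,-2.5,0],[0,0,0.08],0.3],
  [[-33,-3,0],[0,0,0.08],0.3],
  [[-38.5,-3.5,0],[0,0,0.08],0.3],
  [[-44,-4,0],[0,0,0.08],0.3],
  [[-49,-4.5,0],[0,0,0.08],0.3],
  [[-52,-4.8,0],[0,0,0.08],0.3],
  [[-53.3,-4.9,0],[0,0,0.08],0.3],
])

```text
clock: 17.62
eef_pos: [0.42, -0.3564, 0.4582]
orientation: [[0.023, 1.0, -0.002], [1.0, -0.023, 0.001], [0.001, -0.002, -1.0]]
wrist_force: [0.1, 1.3, -2.5]
finger_gap: 0.0481
gripper_force: 62.3
```

play_rows([
  [[0,0,0],[0,0,0],0.3],
  [[0,0,2],[0,0,0],0.3],
  [[0,0,5],[0,0,0],0.3],
  [[0,0,8],[0,0,0],0.3],
  [[0,0,11],[0,0,0],0.3],
  [[0,0,12.5],[0,0,0],0.3],
  [[0,0,13],[0,0,0],0.3],
  [[0,0,13],[0,0,0],0.3],
])

```text
clock: 18.62
eef_pos: [0.4208, -0.3549, 0.3302]
orientation: [[0.021, 1.0, 0.001], [1.0, -0.021, -0.0], [-0.0, 0.001, -1.0]]
wrist_force: [0.2, 0.3, -1.8]
finger_gap: 0.0484
gripper_force: 62.4
```

play_rows([
  [[0,0,0.2],[0,0,0],0.3],
  [[0,0,0.5],[0,0,0],0.3],
  [[0,0,0.7],[0,0,0],0.3],
  [[0,0,0.9],[0,0,0],0.3],
  [[0,0,0.9],[0,0,0],0.3],
])

```text
clock: 19.25
eef_pos: [0.4205, -0.3552, 0.3211]
orientation: [[0.021, 1.0, 0.0], [1.0, -0.021, -0.0], [-0.0, 0.0, -1.0]]
wrist_force: [-1.6, 0.1, 4.4]
finger_gap: 0.0485
gripper_force: 62.7
```

Contact. I'll release, rise and go to bottle 1.

play_rows([
  [[0,0,0],[0,0,0],0.5],
  [[0,0,0],[0,0,0],0.8],
  [[0,0,0],[0,0,0],1],
  [[0,0,0],[0,0,0],1],
  [[0,0,0],[0,0,0],1],
  [[0,0,-2],[0,0,0],1],
  [[0,0,-6],[0,0,0],1],
  [[0,0,-10],[0,0,0],1],
  [[0,0,-12],[0,0,0],1],
  [[0,0,-12],[0,0,0],1],
])

```text
clock: 20.5
eef_pos: [0.4208, -0.3552, 0.4422]
orientation: [[0.021, 1.0, 0.002], [1.0, -0.021, -0.002], [-0.002, 0.003, -1.0]]
wrist_force: [0.1, -0.6, -0.1]
finger_gap: 0.0852
gripper_force: 0.0
```

```bash
python3 - <<'E'
from plan import *
st(); plan([.521,.093,.40],-0.02)
w=snap("wrist"); cv2.imwrite("pics/w4.png",w[0])
E
```

```text
t 20.5 [ 0.4208 -0.3552  0.4422] F [ 0.1 -0.6 -0.1] gap 0.0852 j [-0.7   0.2   1.75 -0.    1.18 -0.68]
shift cm [45.03  9.07  4.15] turn [ 0.003  0.002 -0.001] rows 8.0
```

play_rows([
  [[6,1.2,0],[0,0,0],1],
  [[12,2.4,0],[0,0,0],1],
  [[18,3.6,0],[0,0,0],1],
  [[24,4.8,0],[0,0,0],1],
  [[30,6,0],[0,0,0],1],
  [[36,7.2,1],[0,0,0],1],
  [[41,8.2,3],[0,0,0],1],
  [[45,9.1,4.5],[0,0,0],1],
  [[45,9.1,5],[0,0,0],1],
  [[45,9.1,5],[0,0,0],1],
  [[45,9.1,5],[0,0,0],1],
])

```text
clock: 21.92
eef_pos: [0.5208, 0.092, 0.3906]
orientation: [[0.022, 1.0, -0.0], [1.0, -0.022, -0.0], [-0.0, -0.0, -1.0]]
wrist_force: [-0.3, -0.6, 0.7]
finger_gap: 0.0852
gripper_force: 0.0
```

```bash
python3 - <<'E'
from plan import *
st(); plan([.521,.093,.26],-0.02); w=snap("wrist")
p=proj(w,(.5207,.0931,.15)); print(p)
cv2.imwrite("pics/w5.png",np.hstack([cv2.resize(w[0],(400,300)),cv2.resize(cv2.imread("pics/w4.png"),(400,300))]))
E
```

```text
t 21.93 [0.5208 0.092  0.3906] F [-0.3 -0.6  0.7] gap 0.0852 j [ 0.17  0.22  1.85 -0.    1.07  0.19]
shift cm [ 0.1   0.02 13.06] turn [-0.     0.    -0.002] rows 3.0
[256.1 205.5]
```

View pics/w5.png

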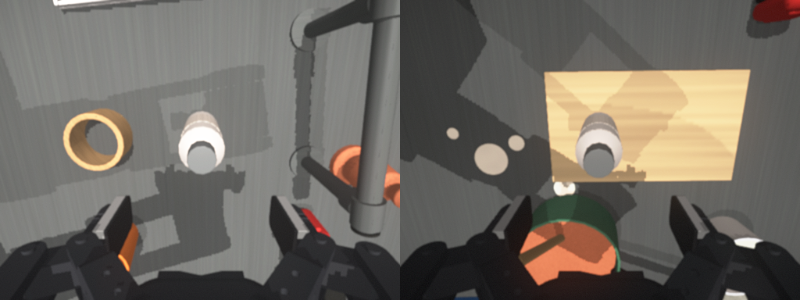

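Left half: the bottle 1 cap is at (202,158), about 2 mm from the prediction. Right half: bottle 2 stands upright on the riser. Gripping bottle 1.

play_rows([
  [[0.1,0.1,4],[0,0,0],1],
  [[0.1,0.1,8],[0,0,0],1],
  [[0.1,0.1,11],[0,0,0],1],
  [[0.1,0.1,13],[0,0,0],1],
  [[0.1,0.1,13],[0,0,0],0.8],
  [[0.1,0.1,13],[0,0,0],0.5],
  [[0.1,0.1,13],[0,0,0],0.3],
  [[0.1,0.1,13],[0,0,0],0.3],
  [[0.1,0.1,13],[0,0,0],0.3],
  [[0.1,0.1,13],[0,0,0],0.3],
  [[0.1,0.1,13],[0,0,0],0.3],
  [[0.1,0.1,13],[0,0,0],0.3],
])

```text
clock: 23.48
eef_pos: [0.5224, 0.0939, 0.2622]
orientation: [[0.021, 1.0, 0.002], [1.0, -0.021, 0.0], [0.0, 0.002, -1.0]]
wrist_force: [-2.6, -0.7, 6.4]
finger_gap: 0.0485
gripper_force: 62.0
```

play_rows([
  [[0,0,-0.5],[0,0,0],0.3],
  [[0,0,-2],[0,0,0],0.3],
  [[0,0,-5],[0,0,0],0.3],
  [[0,0,-9],[0,0,0],0.3],
  [[0,0,-13],[0,0,0],0.3],
  [[0,0,-17],[0,0,0],0.3],
  [[0,0,-19],[0,0,0],0.3],
  [[0,0,-20],[0,0,0],0.3],
  [[0,0,-20],[0,0,0],0.3],
])

```text
clock: 24.6
eef_pos: [0.5219, 0.094, 0.4613]
orientation: [[0.021, 1.0, 0.001], [1.0, -0.021, 0.0], [0.0, 0.001, -1.0]]
wrist_force: [0.9, 0.1, -2.0]
finger_gap: 0.0482
gripper_force: 62.3
```

```bash
python3 - <<'E'
from plan import *
st(); plan([.56,-.355,.46],-0.02)
E
```

```text
t 24.6 [0.5219 0.094  0.4613] F [ 0.9  0.1 -2. ] gap 0.0482 j [ 0.18  0.15  1.77 -0.    1.22  0.2 ]
shift cm [-44.81   4.75   0.12] turn [ 0.001 -0.    -0.001] rows 8.0
```

play_rows([
  [[-2,0.2,0],[0,0,0],0.3],
  [[-6,0.6,0],[0,0,0],0.3],
  [[-11,1.2,0],[0,0,0],0.3],
  [[-16,1.7,0],[0,0,0],0.3],
  [[-21,2.2,0],[0,0,0],0.3],
  [[-26,2.8,0],[0,0,0],0.3],
  [[-31,3.3,0],[0,0,0],0.3],
  [[-36,3.8,0],[0,0,0],0.3],
  [[-40.5,4.3,0],[0,0,0],0.3],
  [[-43.5,4.6,0],[0,0,0],0.3],
  [[-44.8,4.7,0],[0,0,0],0.3],
  [[-44.8,4.7,0],[0,0,0],0.3],
])

```text
clock: 26.1
eef_pos: [0.5594, -0.355, 0.4596]
orientation: [[0.022, 1.0, -0.001], [1.0, -0.022, 0.001], [0.001, -0.001, -1.0]]
wrist_force: [0.3, 0.6, -0.6]
finger_gap: 0.0486
gripper_force: 62.3
```

play_rows([
  [[0,0,0],[0,0,0],0.3],
  [[0,0,2],[0,0,0],0.3],
  [[0,0,5],[0,0,0],0.3],
  [[0,0,8],[0,0,0],0.3],
  [[0,0,11],[0,0,0],0.3],
  [[0,0,12.5],[0,0,0],0.3],
  [[0,0,13],[0,0,0],0.3],
  [[0,0,13],[0,0,0],0.3],
])

```text
clock: 27.1
eef_pos: [0.5598, -0.3549, 0.3311]
orientation: [[0.021, 1.0, 0.0], [1.0, -0.021, -0.0], [-0.0, 0.0, -1.0]]
wrist_force: [-0.2, 0.8, -1.1]
finger_gap: 0.0481
gripper_force: 62.3
```

play_rows([
  [[0,0,0.2],[0,0,0],0.3],
  [[0,0,0.5],[0,0,0],0.3],
  [[0,0,0.7],[0,0,0],0.3],
  [[0,0,0.85],[0,0,0],0.3],
  [[0,0,0.85],[0,0,0],0.3],
])

```text
clock: 27.72
eef_pos: [0.5596, -0.355, 0.3223]
orientation: [[0.021, 1.0, 0.0], [1.0, -0.021, -0.0], [-0.0, 0.0, -1.0]]
wrist_force: [-1.1, -0.9, -0.9]
finger_gap: 0.0484
gripper_force: 62.4
```

play_rows([
  [[0,0,0.1],[0,0,0],0.3],
  [[0,0,0.15],[0,0,0],0.3],
  [[0,0,0.15],[0,0,0],0.3],
])

```text
clock: 28.1
eef_pos: [0.5595, -0.3551, 0.3222]
orientation: [[0.021, 1.0, 0.0], [1.0, -0.021, -0.001], [-0.001, 0.0, -1.0]]
wrist_force: [-3.9, 0.5, 10.7]
finger_gap: 0.0483
gripper_force: 63.4
```

play_rows([
  [[0,0,0],[0,0,0],0.5],
  [[0,0,0],[0,0,0],0.8],
  [[0,0,0],[0,0,0],1],
  [[0,0,0],[0,0,0],1],
  [[0,0,0],[0,0,0],1],
  [[0,0,-2],[0,0,0],1],
  [[0,0,-6],[0,0,0],1],
  [[0,0,-10],[0,0,0],1],
  [[0,0,-12],[0,0,0],1],
  [[0,0,-12],[0,0,0],1],
])

```text
clock: 29.35
eef_pos: [0.5598, -0.355, 0.4426]
orientation: [[0.021, 1.0, 0.003], [1.0, -0.021, -0.002], [-0.002, 0.003, -1.0]]
wrist_force: [0.5, 0.0, -0.2]
finger_gap: 0.0852
gripper_force: 0.0
```

```bash
python3 - <<'E'
from plan import *
st(); plan([.66,-.118,.44],0.06)
w=snap("wrist"); cv2.imwrite("pics/w6.png",w[0])
E
```

```text
t 29.35 [ 0.5598 -0.355   0.4426] F [ 0.5  0.  -0.2] gap 0.0852 j [-0.57  0.38  1.51  0.    1.25 -0.55]
shift cm [23.91  9.52  0.24] turn [ 0.003  0.002 -0.081] rows 5.0
```

play_rows([
  [[5,2,0],[0,0,-0.02],1],
  [[10,4.5,0],[0,0,-0.05],1],
  [[15,7,0],[0,0,-0.08],1],
  [[20,10,0],[0,0,-0.08],1],
  [[23.5,11.2,0],[0,0,-0.08],1],
  [[23.5,11.2,0],[0,0,-0.08],1],
  [[23.5,11.2,0],[0,0,-0.08],1],
])

```text
clock: 30.28
eef_pos: [0.6761, -0.1225, 0.439]
orientation: [[-0.059, 0.998, -0.003], [0.998, 0.059, 0.0], [0.0, -0.003, -1.0]]
wrist_force: [-0.7, 0.3, 0.0]
finger_gap: 0.0856
gripper_force: 0.0
```

```bash
python3 - <<'E'
from plan import *
st(); w=snap("wrist")
print(proj(w,(.6767,-.1181,.16))*1.25)
cv2.imwrite("pics/w7raw.png",w[0])
cv2.imwrite("pics/w7.png",cv2.resize(w[0],(640,480)))
np.savez("w7.npz",K=w[1],R=w[2],t=w[3])
E
```

```text
t 30.27 [ 0.6761 -0.1225  0.439 ] F [-0.7  0.3  0. ] gap 0.0856 j [-0.18  0.42  1.45 -0.    1.27 -0.24]
[322.875 233.25 ]
```

View pics/w7.png

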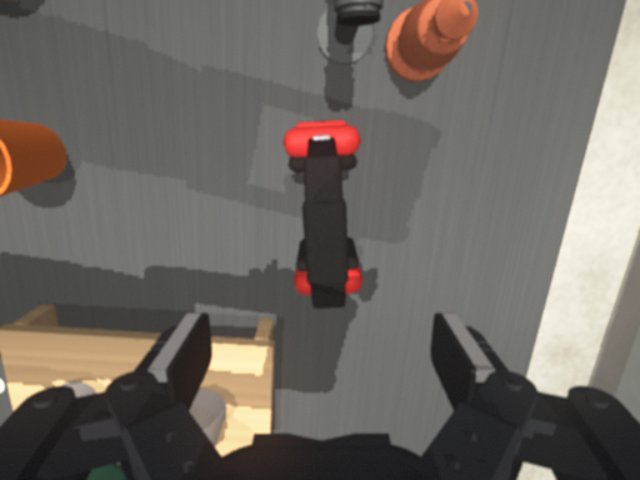

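The muffs are seen from above. The headband runs from (321,140) to (328,305), with the upper pad crease near v=203. I need a brightened crop to see the pad ends.

```bash
python3 - <<'E'
from plan import *
im=cv2.imread("pics/w7raw.png")[85:255,215:305].astype(float)
o=np.clip(im*3.2-20,0,255).astype(np.uint8)
cv2.imwrite("pics/w7c.png",cv2.resize(o,None,fx=3.5,fy=3.5,interpolation=cv2.INTER_CUBIC))
E
```

```text
(no output)
```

View pics/w7c.png

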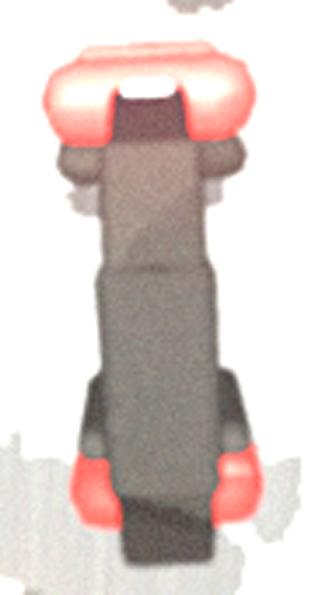

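The pad's corners in the crop are (96,272), (213,265), (218,495) and (112,500).

```bash
python3 - <<'E'
from plan import *
d=np.load("w7.npz"); w=(None,d["K"],d["R"],d["t"])
P=np.array([ray(w,215+x/3.5,85+y/3.5,.16) for x,y in [(96,270),(213,267),(218,497),(112,499)]]); print(P)
print("c",P.mean(0),"len",np.linalg.norm(P[0]-P[3]),np.linalg.norm(P[1]-P[2]),"wid",np.linalg.norm(P[0]-P[1]),np.linalg.norm(P[2]-P[3]))
v=(P[0]+P[1]-P[2]-P[3]); print("x-axis ang",np.degrees(np.arctan2(v[1],v[0])))
c=P.mean(0); plan([c[0],c[1],.40],np.arctan2(v[1],v[0])-np.pi/2)
E
```

```text
[[ 0.6623 -0.0978  0.16  ]
 [ 0.6899 -0.0954  0.16  ]
 [ 0.6959 -0.1544  0.16  ]
 [ 0.669  -0.1566  0.16  ]]
c [ 0.6793 -0.126   0.16  ] len 0.059180486648894665 0.05930430001273096 wid 0.02770415131347643 0.026989812893015688
x-axis ang 96.15328288493106
shift cm [-0.32  0.32  3.94] turn [-0.002 -0.    -0.049] rows 1.0
```

play_rows([
  [[-0.3,0.3,3],[0,0,-0.03],1],
  [[-0.3,0.3,7],[0,0,-0.03],1],
  [[-0.3,0.3,10],[0,0,-0.03],1],
  [[-0.3,0.3,11.8],[0,0,-0.03],1],
  [[-0.3,0.3,12],[0,0,-0.03],1],
  [[-0.3,0.3,12],[0,0,-0.03],1],
])

```text
clock: 31.08
eef_pos: [0.68, -0.1256, 0.3217]
orientation: [[-0.088, 0.996, 0.001], [0.996, 0.088, -0.0], [-0.0, 0.001, -1.0]]
wrist_force: [-0.1, -0.1, -0.0]
finger_gap: 0.0853
gripper_force: 0.0
```

```bash
python3 - <<'E'
from plan import *
st(); plan([.6793,-.126,.319],.087)
E
```

```text
t 31.07 [ 0.68   -0.1256  0.3217] F [-0.1 -0.1 -0. ] gap 0.0853 j [-0.18  0.53  1.55 -0.    1.06 -0.27]
shift cm [-0.04 -0.07  0.27] turn [0.001 0.    0.002] rows 1.0
```

play_rows([
  [[0,-0.1,0.3],[0,0,0],1],
  [[0,-0.1,0.3],[0,0,0],0.7],
  [[0,-0.1,0.3],[0,0,0],0.5],
  [[0,-0.1,0.3],[0,0,0],0.35],
  [[0,-0.1,0.3],[0,0,0],0.2],
  [[0,-0.1,0.3],[0,0,0],0.1],
  [[0,-0.1,0.3],[0,0,0],0.1],
  [[0,-0.1,0.3],[0,0,0],0.1],
  [[0,-0.1,0.3],[0,0,0],0.1],
  [[0,-0.1,0.3],[0,0,0],0.1],
])

```text
clock: 32.33
eef_pos: [0.6789, -0.1252, 0.3182]
orientation: [[-0.089, 0.996, 0.001], [0.996, 0.089, -0.0], [-0.0, 0.001, -1.0]]
wrist_force: [1.1, 0.4, 4.3]
finger_gap: 0.0286
gripper_force: 60.8
```

play_rows([
  [[0,0,-0.5],[0,0,0],0.1],
  [[0,0,-2],[0,0,0],0.1],
  [[0,0,-5],[0,0,0],0.1],
  [[0,0,-8.5],[0,0,0],0.1],
  [[0,0,-12],[0,0,0],0.1],
  [[0,0,-15],[0,0,0],0.1],
  [[0,0,-18],[0,0,0],0.1],
  [[0,0,-20],[0,0,0],0.1],
  [[0,0,-20],[0,0,0],0.1],
])

```text
clock: 33.45
eef_pos: [0.6787, -0.1252, 0.5194]
orientation: [[-0.089, 0.996, 0.003], [0.996, 0.089, -0.001], [-0.001, 0.003, -1.0]]
wrist_force: [-0.4, -1.0, -2.7]
finger_gap: 0.0287
gripper_force: 59.9
```

```bash
python3 - <<'E'
from plan import *
st(); w=snap("wrist"); s=snap("scene")
cv2.imwrite("pics/w8.png",np.hstack([cv2.resize(w[0],(400,300)),cv2.resize(s[0],(400,300))]))
plan([.680,.132,.52],1.64)
E
```

```text
t 33.45 [ 0.6787 -0.1252  0.5194] F [-0.4 -1.  -2.7] gap 0.0287 j [-0.18  0.38  1.34 -0.    1.42 -0.27]
shift cm [25.61  2.44 -0.33] turn [-0.001 -0.001 -1.551] rows 9.0
```

View pics/w8.png

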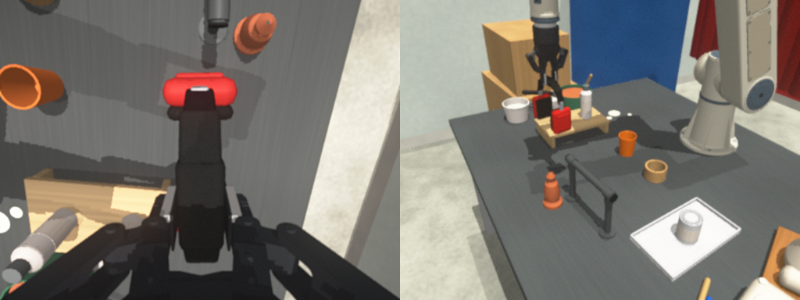

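Left half: the headband is held level between the fingers. Right half: the muffs hang clear, with the tin and bottles in place. Turning and moving over the rail.

play_rows([
  [[1,0.1,0],[0,0,-0.08],0.1],
  [[3,0.3,0],[0,0,-0.23],0.1],
  [[6,0.6,0],[0,0,-0.39],0.1],
  [[9,0.9,0],[0,0,-0.55],0.1],
  [[12,1.2,0],[0,0,-0.71],0.1],
  [[15,1.5,0],[0,0,-0.87],0.1],
  [[18,1.7,0],[0,0,-1.03],0.1],
  [[21,2,0],[0,0,-1.19],0.1],
  [[23.5,2.2,0],[0,0,-1.34],0.1],
  [[25,2.4,0],[0,0,-1.46],0.1],
  [[25.6,2.4,0],[0,0,-1.55],0.1],
  [[25.6,2.4,0],[0,0,-1.55],0.1],
])

```text
clock: 35.05
eef_pos: [0.6796, 0.1323, 0.5158]
orientation: [[-0.998, -0.068, -0.003], [-0.068, 0.998, -0.001], [0.003, -0.0, -1.0]]
wrist_force: [0.3, -0.7, -2.8]
finger_gap: 0.0288
gripper_force: 59.8
```

play_rows([
  [[0,0,0],[0,0,0],0.1],
  [[0,0,0],[0,0,0],0.1],
  [[0,0,0],[0,0,0],0.1],
  [[0,0,0],[0,0,0],0.1],
])

```text
clock: 35.55
eef_pos: [0.6798, 0.1317, 0.5177]
orientation: [[-0.998, -0.068, 0.0], [-0.068, 0.998, 0.0], [-0.0, 0.0, -1.0]]
wrist_force: [0.0, -0.0, -2.1]
finger_gap: 0.0285
gripper_force: 59.8
```

```bash
python3 - <<'E'
from plan import *
st(); plan([.680,.132,.335],1.64); t=snap("top"); w=snap("scene")
a=t[0][110:220,140:300]
cv2.imwrite("pics/w9.png",np.hstack([cv2.resize(w[0],(440,330)),cv2.resize(a,(360,330))]))
E
```

```text
t 35.55 [0.6798 0.1317 0.5177] F [ 0.  -0.  -2.1] gap 0.0285 j [ 0.19  0.38  1.34 -0.    1.42 -1.45]
shift cm [-0.02  0.03 18.27] turn [ 0.     0.    -0.002] rows 3.0
```

View pics/w9.png

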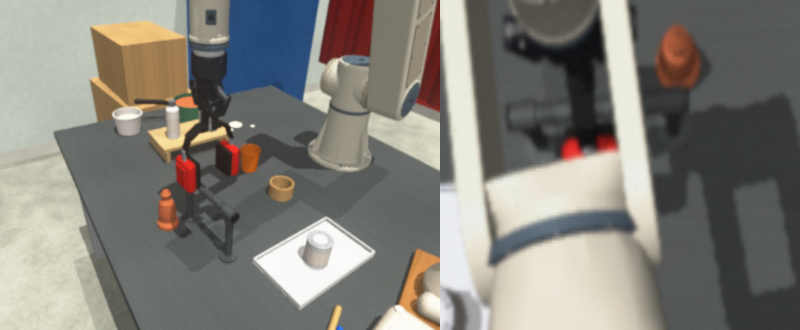

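The muffs are over the rail with one cup on each side (cups at (187,172) and (228,157)). Lowering.

play_rows([
  [[0,0,1],[0,0,0],0.1],
  [[0,0,4],[0,0,0],0.1],
  [[0,0,7],[0,0,0],0.1],
  [[0,0,10],[0,0,0],0.1],
  [[0,0,13],[0,0,0],0.1],
  [[0,0,15.5],[0,0,0],0.1],
  [[0,0,17],[0,0,0],0.1],
  [[0,0,17.5],[0,0,0],0.1],
  [[0,0,17.5],[0,0,0],0.1],
])

```text
clock: 36.78
eef_pos: [0.68, 0.1319, 0.343]
orientation: [[-0.998, -0.068, 0.0], [-0.068, 0.998, 0.0], [-0.0, 0.0, -1.0]]
wrist_force: [0.1, 0.1, -2.4]
finger_gap: 0.0285
gripper_force: 59.8
```

play_rows([
  [[0,0,0.2],[0,0,0],0.1],
  [[0,0,0.4],[0,0,0],0.1],
  [[0,0,0.6],[0,0,0],0.1],
  [[0,0,0.7],[0,0,0],0.1],
  [[0,0,0.7],[0,0,0],0.1],
])

```text
clock: 37.4
eef_pos: [0.6798, 0.1319, 0.3356]
orientation: [[-0.998, -0.068, -0.0], [-0.068, 0.998, -0.0], [0.0, -0.0, -1.0]]
wrist_force: [0.3, 0.2, -2.2]
finger_gap: 0.0284
gripper_force: 59.8
```

play_rows([
  [[0,0,0.1],[0,0,0],0.1],
  [[0,0,0.2],[0,0,0],0.1],
  [[0,0,0.25],[0,0,0],0.1],
  [[0,0,0.25],[0,0,0],0.1],
])

```text
clock: 37.9
eef_pos: [0.6798, 0.1319, 0.3341]
orientation: [[-0.998, -0.068, 0.0], [-0.068, 0.998, 0.0], [-0.0, 0.0, -1.0]]
wrist_force: [-2.3, 0.1, 4.7]
finger_gap: 0.0284
gripper_force: 60.9
```

play_rows([
  [[0,0,0],[0,0,0],0.3],
  [[0,0,0],[0,0,0],0.4],
  [[0,0,0],[0,0,0],0.6],
  [[0,0,0],[0,0,0],0.8],
  [[0,0,0],[0,0,0],0.8],
  [[0,0,-1],[0,0,0],0.8],
  [[0,0,-3],[0,0,0],0.8],
  [[0,0,-7],[0,0,0],0.8],
  [[0,0,-12],[0,0,0],0.8],
  [[0,0,-16],[0,0,0],0.8],
  [[0,0,-16],[0,0,0],0.8],
])

```text
clock: 39.28
eef_pos: [0.6802, 0.132, 0.4994]
orientation: [[-0.998, -0.068, 0.009], [-0.068, 0.998, 0.002], [-0.009, 0.001, -1.0]]
wrist_force: [-0.5, 0.4, -1.0]
finger_gap: 0.0683
gripper_force: 0.0
```

play_rows([
  [[5,0,0],[0,0,0],0.8],
  [[10,0,0],[0,0,0],0.8],
  [[15,0,0],[0,0,0],0.8],
  [[20,0,0],[0,0,0],0.8],
  [[20,0,0],[0,0,0],0.8],
  [[20,0,0],[0,0,0],0.8],
])

```text
clock: 40.02
eef_pos: [0.4806, 0.1183, 0.4938]
orientation: [[-0.998, -0.068, 0.001], [-0.068, 0.998, 0.0], [-0.001, 0.0, -1.0]]
wrist_force: [-0.1, -1.1, -0.0]
finger_gap: 0.068
gripper_force: 0.0
```

```bash
python3 - <<'E'
from plan import *
st(); w=snap("scene"); cv2.imwrite("pics/s9.png",cv2.resize(w[0],(800,600)))
E
```

```text
t 40.02 [0.4806 0.1183 0.4938] F [-0.1 -1.1 -0. ] gap 0.068 j [ 0.24  0.07  1.79 -0.    1.28 -1.4 ]
```

View pics/s9.png

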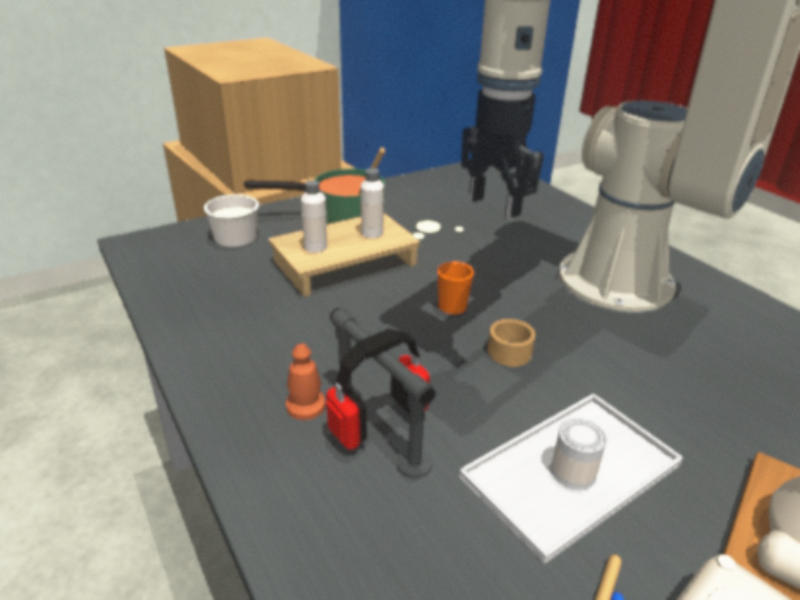

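Everything is in place: the tin is upright in the tray (578,455), and both bottles are upright on the riser (313,218) and (371,205). The muffs hang over the pipe with one cup on each side, and the bystanders have not moved.

```bash
python3 -c "
from cell import manip
print(manip.hand_in())"
```

```text
the job is handed in; nothing more can be done
None
```

I handed the job in at about 40 s: the one tin present had its lid pushed home before lifting and stands in the tray, both bottles stand on the riser, the ear defenders hang over the rail with one cup on each side, and I left the cup, tape and figure alone.

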